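# Refit the honed blade of a floor scraper

### The arm

A 6-joint arm with a two-finger parallel gripper is mounted at the origin on the work surface. World frame = base frame: x ahead of the robot, y to its left, z up, the work surface at z = 0. Lengths are in m, angles in rad, forces in N, time in s.
With the tool pointing down it reaches from about 0.325 to 0.925 m from the base axis. Payload 3.1 kg.
Tool frame: the origin (TCP) lies at the very end of the fingers, on their centre line; the grasp point (between the pads) lies 19 mm behind it; z points along the fingers, y is the line along which they close (so a half turn about z gives the same grasp; the last joint's range is limited). The gripper opens to 85 mm and grips with 20 to 120 N. Pads are 22 mm wide; open, the fingers measure 114 mm over their backs; the gripper's body (76 mm by 85 mm) begins 54 mm behind the grasp point. The pads swing forward as they close: fully open they stand 13 mm farther back than shut.
Start: joints at [-1.439, 0.217, 1.613, -0, 1.311, -0.112], TCP at [0.151, -0.607, 0.231] pointing down, gripper open.
Joint ranges: [-2.75, 2.75], [-0.78, 2.1], [0.31, 2.55], [-1.13, 4.27], [0.13, 2.63], [-2.58, 2.58]. Speed limits (rad/s): [2.79, 2.79, 3.14, 3.14, 3.14, 3.14].

### API

Orientations are given as a unit quaternion [x, y, z, w].
In Python, from rig import manip, viewer gives the robot as it stands. The module is installed in compiled form; this text tells all that it offers.
- The arm moves only by the tool move_arm, never from a script. Its argument "commands" is a list of rows, each an object of numbers: "rx", "ry", "rz": the turn, a rotation vector about the tool's x, y, z normalised to -1 to 1, where 1 is 0.5 rad; "dx", "dy", "dz": the shift along the tool's x, y, z normalised to -1 to 1, where 1 is 10 cm; "gripper": the closure, from 0 (fully open) to 1 (shut). In form: [{"rx": .., "ry": .., "rz": .., "dx": .., "dy": .., "dz": .., "gripper": ..}, ...]. A call has 1 to 20 rows; each row shifts and turns the commanded pose from where the row before left it, along the tool's axes as they then stand; what a row does not reach is not made up. A row lasts 1/10 s, in which the tool goes at most 50 mm and 8.59 degrees, less where a joint would pass 70% of its speed; a pose out of reach is approached as far as the arm can. A call with a number of a shift or a turn outside -1 to 1 is refused whole. A call with a gripper value outside its range is refused whole. The fingers move at their own pace and stop on an object; the grip force is fixed at half the most. Time passes only in rows, so rows that do not move let the fingers close. It gives the time, the measured TCP pose, the force, the opening and the grip force at its end, in the units of the state.
- manip.get_obs(): the state, without advancing time (a new reading comes with each control period).
- viewer.camera(name): name is "scene" or "side" or "wrist"; returns a dict with "color" (480x640x3 uint8, red, green, blue), "vertical_fov" (degrees; the focal length in pixels is half the picture's height over the tangent of half this angle, whatever the lens; pixels are square), "cx", "cy" (the principal point, pixels), "dist_coeffs" ([k1, k2, p1, p2, k3] as OpenCV has them; the pictures are not rectified), "R" (3x3) and "t" (3): a world point X has camera coordinates R X + t; the wrist camera has in their place "mount" (4x4, takes a point from camera to tool coordinates, whose origin is the TCP and whose axes are the flange's). Camera axes: x right, y down, z forward; pixel columns grow to the right and rows downward; lengths in m; the calibration is good to about 2 mm. A picture is of the moment at which its call begins: read the wrist's pose just before it. There is no depth.
- manip.sign_off(): hands the job in; it is judged then, once.
The state is a dict: "t": time; "joint_pos": joint angles; "joint_velocities": joint speeds; "effort": joint torques, N m; "ee_pos": TCP position; "eef_rot": TCP orientation; "force": force on the tool from outside, world axes, zero at the start; "wrist_torque": the same for the moment, N m; "finger_gap": finger opening in m; "grip_force": force on a finger pad.
Only numpy, scipy, OpenCV 4.12 (cv2) and the standard library are available. Lean on these libraries where they do the work, as an engineer would, in place of code of your own. Each camera call takes 0.05 s, during which the arm holds its last target. There are 200 camera calls.

### The job

Refit the freshly honed bright blade to the floor scraper held in the vise: take it off the whetstone, lay it flat on the scraper's bed with its notch towards the brass locating pin, feel the notch over the pin and slide it gently back, never forcing it, until it is square and fully home against the stop bar. Then swing the clamp lever over and press it fully down onto the blade, and let go. Do not disturb the other tools or the worn blade.

Things in the scene. Friction and masses are not known exactly. Their poses are not given: they have to be found in the camera images.
- scraper: Hand floor scraper (dark bed, red rear block, yellow-black handle), shank in a blue bench vise; fixed. Origin on the bench below the middle of the pin's slot. +x: along the bed from its open front to the stop bar, hinge, vise; +y: side of the vise screw. Vise jaws x 95 to 175, y -55 to 51, to z 121. Red block x 37 to 73, y -30 to 30, top z 115, hinge lugs to z 139.
- bed (a point): On the level top of the bed, above the scraper's origin (z 115), same axes. Bed 44 wide (y) from x -22 to 40; its front tongue, x -65 to -22, only 20 wide; free air beside and under. The brass locating pin (pin_c0; 8 diameter, 8 high, rigid) is bolted in a cross slot through this point, to set the blade off to one side: x = 0, y anywhere from -10 to 10, not measured.
- stop_face (a point): Middle of the front face of the fixed steel stop bar (stop_bar_c0; 44 wide in y, 7 high), at bed level, 12 behind point bed (pin's axis) in x; same axes. The blade is home when its rear edge lies flush and square on this face with the pin in its notch, so sideways it lies where the pin puts it. With the notch beside the pin, its rear edge meets the pin 16 short of home.
- blade: Fresh blade: bright steel plate 100 x 60 x 4, about 0.17 kg, flat on the whetstone (27 high), overhanging its long sides by 5. Origin: centre of its underside; x along its length, +x to the notched rear edge (x = 50), cutting edge at x = -50; z up. Notch mid rear edge: 20 deep, 10 wide, straight-sided. Grip it by its long sides, 60 apart.
- pin_seat (a point): Point in the blade's notch at blade x = 38, y = 0, half its thickness up: where the pin's axis is when the blade is home (12 ahead of the rear edge; the pin has 1 mm of play to each side there and the notch's bottom stays clear of it).
- whetstone: Brown whetstone, 180 x 50, 27 high on its rubber foot, fixed; the fresh blade lies on it. Origin under its centre, x along its length.
- lever (a joint): Forked clamp lever, hinged behind the stop. 0 = fully down, its feet on a 4 mm blade on the bed; it starts thrown back at 1.65 to 2.0 rad (upright or a little beyond). It stays where it is left: hinge drag 0.15 N m, about 1.5 N at the bar.
- lever_bar (a point): Middle of the lever's red cross bar (12 diameter, 50 long, along the scraper's y), the part to push. It turns about lever_hinge in the scraper's x-z plane at radius 106; with the lever down it lies at scraper x = -55, z = 144.
- lever_hinge (a point): The lever's hinge axis (along the scraper's y), at scraper x = 50, z = 130.
- worn_blade: Old blade, rusty brown and shorter (80 x 60 x 4), lying on a block of wood 27 high; to be left. Origin 30 mm from its cutting edge, underside.
- trowel: Notched steel trowel with a wooden handle, about 140 x 280, 67 high; to be left.
- brush: Paint brush 240 long, flat on the bench; to be left.
- screwdriver: Screwdriver 200 long with a red handle; to be left.
- knife: Yellow and black trimming knife about 145 long; to be left.
- tape: Roll of masking tape, 100 diameter, 25 high; to be left.
- oil: Black oil bottle with a red cap, 56 diameter, 140 high; to be left.
- hammer: Hammer 270 long with an orange handle; to be left.
There are look-alikes about, which are no part of the job. Of the things like the blade, leave any that is green or pink; of the rest the larger one is meant.

How it is judged:
By the outcome, as a careful person would: the job done as asked, in the order asked, and still so for the second after the job is handed in, with the robot touching nothing.
It also fails if it takes over 72 s, if anything falls off the work surface, if the arm or the gripper's body presses on something with over 40 N, if the wrist force passes 120 N, or if a joint passes its speed limit or range.

## Working session

There is one attempt and no reset: what is moved stays moved. The work goes in short steps, Python scripts to look and compute and a tool call to move; the robot and the scene stay as the last step left them, time stands still between calls to the robot, and variables do not carry over. Pictures are saved under pics/ and viewed, at most 12 in all, crops included, and the job is handed in when it is done.

Besides the shell and the picture viewer there is one more tool, called after "Call:" as name([rows], argument=value, ...), one row to a line, values as JSON. move_arm: Moves the arm, as the interface text tells. Its arguments: {"type":"object","properties":{"commands":{"type":"array"}},"required":["commands"]}

```bash
mkdir -p pics; ls; python3 - <<'E'
from rig import manip, viewer
import cv2,numpy as np,pickle
o=manip.get_obs();print(o)
d={}
for n in ["scene","side","wrist"]:
    c=viewer.camera(n);d[n]=c
    print(n,{k:v for k,v in c.items() if k!="color"})
    cv2.imwrite(f"pics/{n}0.png",c["color"][:,:,::-1])
pickle.dump((o,d),open("d0.pkl","wb"))
E
```

```text
pics
{'t': 0.0, 'joint_pos': array([-1.43923198e+00,  2.17782307e-01,  1.61492489e+00,  3.30110403e-07,
        1.31131541e+00, -1.12221491e-01]), 'joint_velocities': array([-0.00049731,  0.00115489,  0.00010636,  0.00022236,  0.00110682,
       -0.00139422]), 'effort': array([ 7.46328055e-05, -3.96843624e+01, -3.03852510e+01, -8.71685870e-05,
        9.60097677e-03, -2.66317400e-06]), 'ee_pos': array([ 0.15076196, -0.605701  ,  0.22995565]), 'eef_rot': array([ 9.92579525e-01,  1.21591165e-01, -1.15908957e-05, -1.21492052e-03]), 'force': array([-0.04622576, -0.3804469 ,  0.52788712]), 'wrist_torque': array([0.01067601, 0.00153827, 0.00180424]), 'grip_force': 0.0, 'finger_gap': 0.08547028667188623}
scene {'vertical_fov': 42.7148730961209, 'cx': 312.20397772377584, 'cy': 237.3655413707, 'dist_coeffs': array([-0.10817624,  0.        ,  0.        ,  0.        ,  0.        ]), 'R': array([[ 0.17379146,  0.98477084,  0.00478863],
       [ 0.78348778, -0.13532002, -0.60649434],
       [-0.59660994,  0.10915537, -0.79507338]]), 't': array([-0.08999736, -0.36556644,  1.79211799])}
side {'vert
[... 205 characters left out ...]
4034, -0.01417327],
       [-0.28846228,  0.67868307, -0.6754101 ],
       [ 0.28183668, -0.61396073, -0.73730612]]), 't': array([0.50846333, 0.22284646, 1.20360922])}
wrist {'vertical_fov': 61.4085830695975, 'cx': 316.20143049059504, 'cy': 236.32544178508041, 'dist_coeffs': array([-0.00634525,  0.        ,  0.        ,  0.        ,  0.        ]), 'mount': array([[-1.44799961e-04, -9.64164977e-01, -2.65303367e-01,
         6.68071939e-02],
       [ 9.99999986e-01, -1.63300013e-04,  4.76744605e-05,
        -1.15714892e-03],
       [-8.92900885e-05, -2.65303356e-01,  9.64164986e-01,
        -1.42302392e-01],
       [ 0.00000000e+00,  0.00000000e+00,  0.00000000e+00,
         1.00000000e+00]])}
```

View pics/scene0.png

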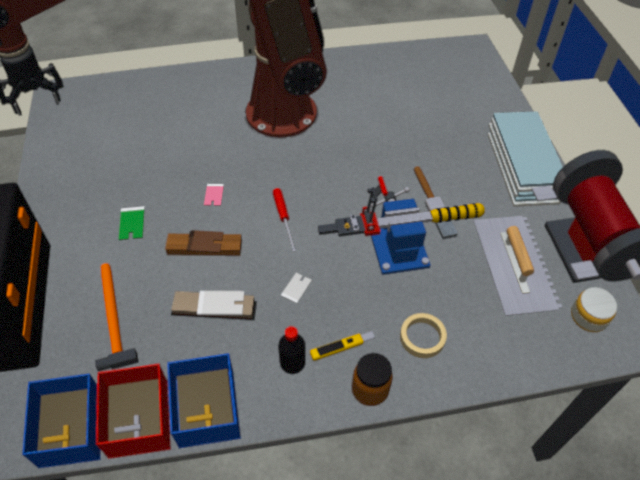

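View pics/side0.png

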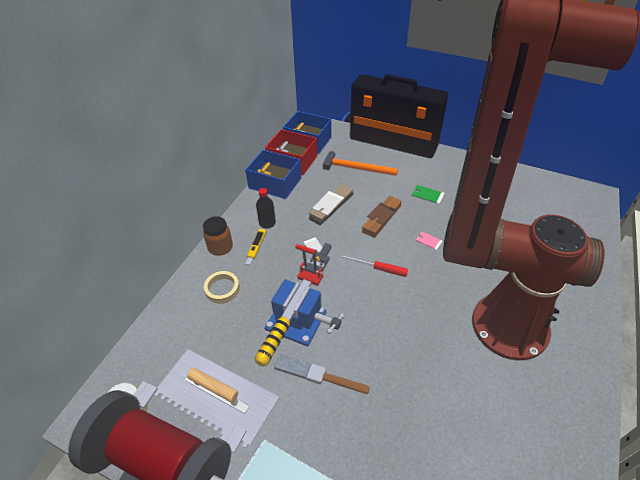

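Scene: the bright blade is on the whetstone at about (222,303) with its notch facing right. The scraper bed is at (340,228), the vise at (400,240) and the lever bar at about (383,185). A smaller white decoy lies on the bench at (296,287). I'll localize these roughly first.

```bash
cat > h.py <<'E'
import numpy as np,cv2,pickle
from scipy.spatial.transform import Rotation as Ro
def K(c):
    f=240/np.tan(np.radians(c["vertical_fov"])/2)
    return np.array([[f,0,c["cx"]],[0,f,c["cy"]],[0,0,1]])
def pose(c,o=None):
    if "R" in c: return np.array(c["R"]),np.array(c["t"])
    T=np.eye(4);T[:3,:3]=Ro.from_quat(o["eef_rot"]).as_matrix();T[:3,3]=o["ee_pos"]
    W=np.linalg.inv(T@c["mount"]);return W[:3,:3],W[:3,3]
def back(c,uv,z,o=None):
    R,t=pose(c,o);n=cv2.undistortPoints(np.array(uv,float).reshape(-1,1,2),K(c),c["dist_coeffs"])[:,0]
    d=np.c_[n,np.ones(len(n))]@R; C=-R.T@t
    return C+d*((z-C[2])/d[:,2])[:,None]
def proj(c,X,o=None):
    R,t=pose(c,o);return cv2.projectPoints(np.array(X,float).reshape(-1,1,3),cv2.Rodrigues(R)[0],t,K(c),c["dist_coeffs"])[0][:,0]
E
python3 - <<'E'
from h import *
o,d=pickle.load(open("d0.pkl","rb"))
c=d["scene"]
print(back(c,[(198,303),(252,303),(172,303)],.031).round(3))
print(back(c,[(320,230),(360,226)],.115).round(3))
print(back(c,[(383,185)],.23).round(3),back(c,[(475,210)],.1).round(3))
E=np.hstack
a=cv2.resize(c["color"][215:330,160:280],None,fx=4,fy=4,interpolation=cv2.INTER_CUBIC)
b=cv2.resize(c["color"][165:280,310:430],None,fx=4,fy=4,interpolation=cv2.INTER_CUBIC)
a=a[:460];im=np.hstack([a[:, :400],b[:, :400]])
cv2.imwrite("pics/crop0.png",im[:,:,::-1])
E
```

```text
[[ 0.629 -0.278  0.031]
 [ 0.649 -0.159  0.031]
 [ 0.62  -0.336  0.031]]
[[0.537 0.014 0.115]
 [0.541 0.105 0.115]]
[[0.528 0.151 0.23 ]] [[0.529 0.389 0.1  ]]
```

Call:
move_arm([
  {"dx":0.437,"dy":-0.201},
  {"dx":0.437,"dy":-0.201},
  {"dx":0.437,"dy":-0.201},
  {"dx":0.437,"dy":-0.201},
  {"dx":0.437,"dy":-0.201},
  {"dx":0.437,"dy":-0.201},
  {"dx":0.437,"dy":-0.201},
  {"dx":0.437,"dy":-0.201},
  {"dx":0.437,"dy":-0.201},
  {"dx":0.437,"dy":-0.201},
  {"dx":0.437,"dy":-0.201},
  {"dx":0.437,"dy":-0.201},
  {"dx":0.437,"dy":-0.201},
  {"rz":-0.288},
  {"rz":-0.288},
  {"rz":-0.288},
  {"rz":-0.288},
  {"rz":-0.288},
  {"rz":-0.288},
  {"rz":-0.288},
])

```text
schema error: expected keys rx, ry, rz, dx, dy, dz, gripper
```

Call:
move_arm([
  {"rz":-0.288},
  {},
])

```text
schema error: expected keys rx, ry, rz, dx, dy, dz, gripper
```

```bash
cat > shot.py <<'E'
import sys
from rig import manip, viewer
from h import *
def shot(name,cams=("wrist",)):
    r={}
    for n in cams:
        o=manip.get_obs();c=viewer.camera(n);r[n]=(o,c)
        cv2.imwrite(f"pics/{name}_{n}.png",c["color"][:,:,::-1])
    pickle.dump(r,open(name+".pkl","wb"));return r
if __name__=="__main__":
    o=shot(sys.argv[1])["wrist"][0];print(o["t"],o["ee_pos"],Ro.from_quat(o["eef_rot"]).as_matrix().round(4))
E
python3 shot.py a
```

```text
0.15 [ 0.1508038  -0.60587316  0.23024505] [[ 9.704e-01  2.414e-01 -3.000e-04]
 [ 2.414e-01 -9.704e-01  1.900e-03]
 [ 2.000e-04 -1.900e-03 -1.000e+00]]
```

View pics/a_wrist.png

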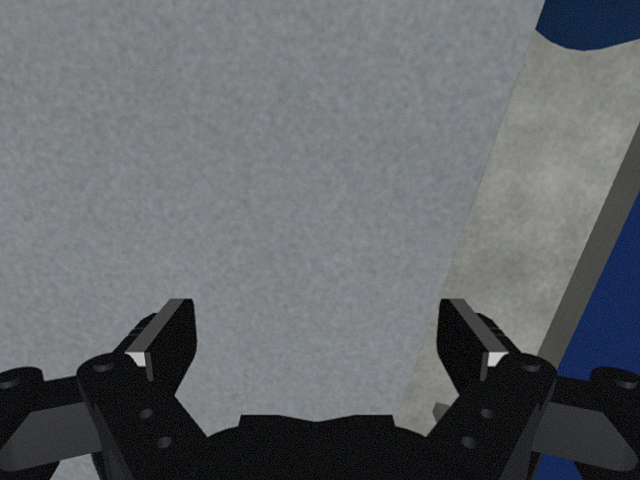

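All keys must be given; the picture shows only the bare bench and the open fingers. Repeating the move.

Call:
move_arm([
  {"rx":0,"ry":0,"rz":0,"dx":0.437,"dy":-0.201,"dz":0,"gripper":0},
  {"rx":0,"ry":0,"rz":0,"dx":0.437,"dy":-0.201,"dz":0,"gripper":0},
  {"rx":0,"ry":0,"rz":0,"dx":0.437,"dy":-0.201,"dz":0,"gripper":0},
  {"rx":0,"ry":0,"rz":0,"dx":0.437,"dy":-0.201,"dz":0,"gripper":0},
  {"rx":0,"ry":0,"rz":0,"dx":0.437,"dy":-0.201,"dz":0,"gripper":0},
  {"rx":0,"ry":0,"rz":0,"dx":0.437,"dy":-0.201,"dz":0,"gripper":0},
  {"rx":0,"ry":0,"rz":0,"dx":0.437,"dy":-0.201,"dz":0,"gripper":0},
  {"rx":0,"ry":0,"rz":0,"dx":0.437,"dy":-0.201,"dz":0,"gripper":0},
  {"rx":0,"ry":0,"rz":0,"dx":0.437,"dy":-0.201,"dz":0,"gripper":0},
  {"rx":0,"ry":0,"rz":0,"dx":0.437,"dy":-0.201,"dz":0,"gripper":0},
  {"rx":0,"ry":0,"rz":0,"dx":0.437,"dy":-0.201,"dz":0,"gripper":0},
  {"rx":0,"ry":0,"rz":0,"dx":0.437,"dy":-0.201,"dz":0,"gripper":0},
  {"rx":0,"ry":0,"rz":0,"dx":0.437,"dy":-0.201,"dz":0,"gripper":0},
])

```text
t: 1.5
ee_pos: [0.6403, -0.2143, 0.231]
eef_rot: [0.993, 0.122, -0.0, -0.0]
force: [0.2, -0.2, 0.1]
finger_gap: 0.0856
grip_force: 0.0
```

Call:
move_arm([
  {"rx":0,"ry":0,"rz":-0.288,"dx":0,"dy":0,"dz":0,"gripper":0},
  {"rx":0,"ry":0,"rz":-0.288,"dx":0,"dy":0,"dz":0,"gripper":0},
  {"rx":0,"ry":0,"rz":-0.288,"dx":0,"dy":0,"dz":0,"gripper":0},
  {"rx":0,"ry":0,"rz":-0.288,"dx":0,"dy":0,"dz":0,"gripper":0},
  {"rx":0,"ry":0,"rz":-0.288,"dx":0,"dy":0,"dz":0,"gripper":0},
  {"rx":0,"ry":0,"rz":-0.288,"dx":0,"dy":0,"dz":0,"gripper":0},
  {"rx":0,"ry":0,"rz":-0.288,"dx":0,"dy":0,"dz":0,"gripper":0},
  {"rx":0,"ry":0,"rz":-0.288,"dx":0,"dy":0,"dz":0,"gripper":0},
  {"rx":0,"ry":0,"rz":0,"dx":0,"dy":0,"dz":0,"gripper":0},
])

```text
t: 2.4
ee_pos: [0.6389, -0.2157, 0.2309]
eef_rot: [0.766, 0.643, -0.0, -0.0]
force: [-0.5, -0.1, 0.2]
finger_gap: 0.0857
grip_force: 0.0
```

```bash
python3 shot.py b
```

```text
2.4 [ 0.63889855 -0.21571248  0.23085039] [[ 1.743e-01  9.847e-01 -7.000e-04]
 [ 9.847e-01 -1.743e-01  3.000e-04]
 [ 2.000e-04 -7.000e-04 -1.000e+00]]
```

View pics/b_wrist.png

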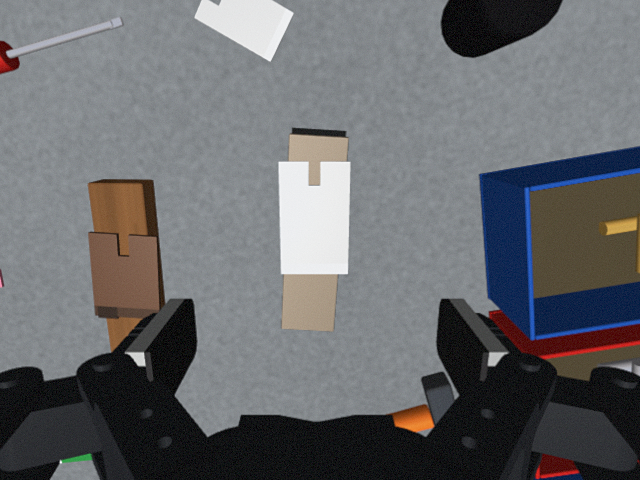

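The fresh blade's corners are at about (279,162), (350,162), (348,274) and (281,274), with the notch at (314,175). I'll measure it by back-projecting its contour onto z = 0.031.

```bash
cat >> h.py <<'E'
def blade(c,o,seed,z):
    "blade top contour at height z -> centre, yaw (towards notch), sizes"
    m=(c["color"].min(2)>190).astype(np.uint8)
    n,l=cv2.connectedComponents(m,connectivity=4);m=(l==l[seed[1],seed[0]]).astype(np.uint8)
    k=max(cv2.findContours(m,cv2.RETR_EXTERNAL,cv2.CHAIN_APPROX_NONE)[0],key=cv2.contourArea)
    P=back(c,k[:,0],z,o)[:,:2]
    (cx,cy),(w,h),a=cv2.minAreaRect((P*1e3).astype(np.float32))
    if w<h: a+=90
    a=(a+180)%360-180
    u=np.array([np.cos(np.radians(a)),np.sin(np.radians(a))])
    M=P.mean(0)
    return np.array([cx,cy])/1e3,a,(w,h),P
E
python3 - <<'E'
from h import *
o,c=pickle.load(open("b.pkl","rb"))["wrist"]
C,a,s,P=blade(c,o,(314,240),.031);print(C,a,s)
print(c["color"][240,314],c["color"][275:281:2,314].tolist())
R=Ro.from_quat(o["eef_rot"]).as_matrix()
print("tool yaw",np.degrees(np.arctan2(R[1,0],R[0,0])))
E
```

```text
[ 0.63415625 -0.22599623] 79.87427520751953 (98.78439331054688, 60.1673583984375)
[236 236 236] [[172, 152, 132], [169, 155, 133], [170, 155, 134]]
tool yaw 79.96156899463715
```

Blade: centre (0.634,-0.226), yaw 79.9° towards the notch, 98.8 x 60.2 mm, which agrees with the given size. Next I look at the scraper with the gripper still empty.

Call:
move_arm([
  {"rx":0,"ry":0,"rz":0,"dx":0.375,"dy":-0.237,"dz":-0.117,"gripper":0},
  {"rx":0,"ry":0,"rz":0,"dx":0.375,"dy":-0.237,"dz":-0.117,"gripper":0},
  {"rx":0,"ry":0,"rz":0,"dx":0.375,"dy":-0.237,"dz":-0.117,"gripper":0},
  {"rx":0,"ry":0,"rz":0,"dx":0.375,"dy":-0.237,"dz":-0.117,"gripper":0},
  {"rx":0,"ry":0,"rz":0,"dx":0.375,"dy":-0.237,"dz":-0.117,"gripper":0},
  {"rx":0,"ry":0,"rz":0,"dx":0.375,"dy":-0.237,"dz":-0.117,"gripper":0},
  {"rx":0,"ry":0,"rz":0,"dx":0,"dy":0,"dz":0,"gripper":0},
  {"rx":0,"ry":0,"rz":0,"dx":0,"dy":0,"dz":0,"gripper":0},
])

```text
t: 3.25
ee_pos: [0.5383, 0.0313, 0.3022]
eef_rot: [0.766, 0.643, 0.0, 0.001]
force: [-0.7, -0.3, 0.3]
finger_gap: 0.0856
grip_force: 0.0
```

```bash
python3 shot.py c; python3 -c "
import cv2
i=cv2.imread('pics/c_wrist.png');cv2.imwrite('pics/c2.png',cv2.resize(i[0:290,170:560],None,fx=2,fy=2,interpolation=cv2.INTER_CUBIC))"
```

```text
3.25 [0.53826423 0.03125005 0.30220221] [[ 1.739e-01  9.848e-01  1.700e-03]
 [ 9.848e-01 -1.739e-01 -7.000e-04]
 [-4.000e-04  1.800e-03 -1.000e+00]]
```

View pics/c2.png

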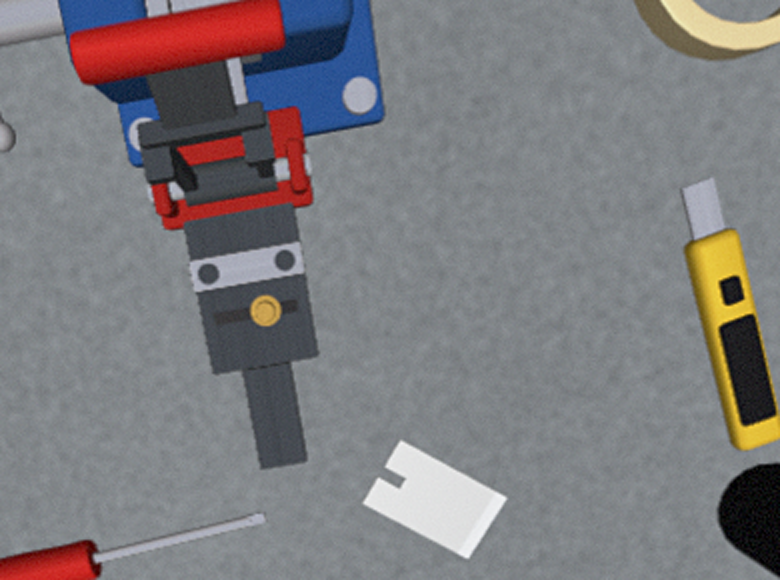

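The crop (2x, offset (170,0)) shows these points:
- Bed front corners at (214,374) and (318,356), tongue end at (261,468)-(307,461).
- Stop-bar front top edge from (197,291) to (304,274).
- Brass pin top at (265,309).
- Lever bar ends at (80,60) and (280,25).

Fitting the pose.

```bash
python3 - <<'E'
from h import *
from scipy.optimize import least_squares
o,c=pickle.load(open("c.pkl","rb"))["wrist"]
f=lambda p:[p[0]/2+170,p[1]/2]
# left in image (robot side) is scraper +y
M={(214,374):(-22,22,115),(318,356):(-22,-22,115),(261,468):(-65,10,115),(307,461):(-65,-10,115),
(197,291):(12,22,122),(304,274):(12,-22,122)}
uv=np.array([f(p) for p in M]);X=np.array(list(M.values()))/1e3
def W(p,X): return np.c_[X[:,0]*np.cos(p[2])-X[:,1]*np.sin(p[2])+p[0],X[:,0]*np.sin(p[2])+X[:,1]*np.cos(p[2])+p[1],X[:,2]]
s=least_squares(lambda p:(proj(c,W(p,X),o)-uv).ravel(),[.54,.08,1.5])
p=s.x;print(p,np.degrees(p[2]));print((s.fun.reshape(-1,2)).round(1).tolist())
np.save("scr.npy",p)
q=back(c,[f((265,309))],.123,o)[0][:2]-p[:2]
u=np.array([np.cos(p[2]),np.sin(p[2])]);v=np.array([-u[1],u[0]])
print("pin in scraper",q@u,q@v)
for a in np.arange(1.6,2.05,.05):
    t=a+.1327;b=np.array([[50-106*np.cos(t),y,130+106*np.sin(t)] for y in(25,-25)])/1e3
    print(round(a,2),b[0].round(3),((proj(c,W(p,b),o)-[170,0])*2).round(0).tolist())
E
```

```text
[0.53135856 0.07762976 1.56284881] 89.5446408165039
[[-0.5, 0.1], [0.7, 0.1], [-0.2, 0.7], [0.1, 0.4], [-1.1, 0.0], [1.0, -1.1]]
pin in scraper 0.0007478936289794458 -0.0038634938090552923
1.6 [0.067 0.025 0.235] [[82.0, 83.0], [289.0, 44.0]]
1.65 [0.072 0.025 0.234] [[78.0, 60.0], [285.0, 21.0]]
1.7 [0.077 0.025 0.232] [[74.0, 38.0], [282.0, -1.0]]
1.75 [0.083 0.025 0.231] [[71.0, 16.0], [278.0, -23.0]]
1.8 [0.088 0.025 0.229] [[68.0, -5.0], [275.0, -44.0]]
1.85 [0.092 0.025 0.227] [[65.0, -25.0], [271.0, -64.0]]
1.9 [0.097 0.025 0.225] [[63.0, -44.0], [268.0, -83.0]]
1.95 [0.102 0.025 0.222] [[61.0, -62.0], [265.0, -101.0]]
2.0 [0.106 0.025 0.22 ] [[60.0, -78.0], [262.0, -118.0]]
```

Scraper: origin (0.5314,0.0776), yaw 89.5°, with the pin at scraper y ≈ -3.9 and the lever at ≈ 1.66 rad. The residuals are under a pixel and the pin's x comes out at 0.7 mm where it must be 0. Now for the grasp, at blade x = -12.

Call:
move_arm([
  {"rx":0,"ry":0,"rz":0,"dx":-0.311,"dy":0.174,"dz":0.25,"gripper":0},
  {"rx":0,"ry":0,"rz":0,"dx":-0.311,"dy":0.174,"dz":0.25,"gripper":0},
  {"rx":0,"ry":0,"rz":0,"dx":-0.311,"dy":0.174,"dz":0.25,"gripper":0},
  {"rx":0,"ry":0,"rz":0,"dx":-0.311,"dy":0.174,"dz":0.25,"gripper":0},
  {"rx":0,"ry":0,"rz":0,"dx":-0.311,"dy":0.174,"dz":0.25,"gripper":0},
  {"rx":0,"ry":0,"rz":0,"dx":-0.311,"dy":0.174,"dz":0.25,"gripper":0},
  {"rx":0,"ry":0,"rz":0,"dx":-0.311,"dy":0.174,"dz":0.25,"gripper":0},
  {"rx":0,"ry":0,"rz":0,"dx":-0.311,"dy":0.174,"dz":0.25,"gripper":0},
  {"rx":0,"ry":0,"rz":0,"dx":0,"dy":0,"dz":0,"gripper":0},
  {"rx":0,"ry":0,"rz":0,"dx":0,"dy":0,"dz":0,"gripper":0},
])

```text
t: 4.3
ee_pos: [0.6303, -0.2405, 0.0987]
eef_rot: [0.768, 0.641, -0.001, -0.002]
force: [0.1, -1.2, 0.7]
finger_gap: 0.0854
grip_force: 0.0
```

```bash
python3 shot.py e; python3 - <<'E'
from h import *
o,c=pickle.load(open("e.pkl","rb"))["wrist"]
X=[[.6342-.0088*y+0*1,0,0] for y in (0,)]
uv=proj(c,[[.634,-.226,.031]],o)[0].astype(int);print(uv)
C,a,s,P=blade(c,o,uv+[20,0],.031);print(C,a,s)
R=Ro.from_quat(o["eef_rot"]).as_matrix()
print("tool yaw",np.degrees(np.arctan2(R[1,0],R[0,0])))
E
```

```text
4.3 [ 0.63033939 -0.24045686  0.09867944] [[ 0.1785  0.9839 -0.0041]
 [ 0.9839 -0.1784  0.0022]
 [ 0.0015 -0.0044 -1.    ]]
[320 228]
[ 0.63438257 -0.22562946] 79.85179138183594 (99.09955596923828, 59.63751220703125)
tool yaw 79.72020854681953
```

Call:
move_arm([
  {"rx":0,"ry":0,"rz":0,"dx":0,"dy":0,"dz":0.3,"gripper":0},
  {"rx":0,"ry":0,"rz":0,"dx":0,"dy":0,"dz":0.3,"gripper":0},
  {"rx":0,"ry":0,"rz":0,"dx":0,"dy":0,"dz":0.15,"gripper":0},
  {"rx":0,"ry":0,"rz":0,"dx":0,"dy":0,"dz":0.13,"gripper":0},
  {"rx":0,"ry":0,"rz":0,"dx":0,"dy":0,"dz":0,"gripper":0},
  {"rx":0,"ry":0,"rz":0,"dx":0,"dy":0,"dz":0,"gripper":0},
])

```text
t: 4.95
ee_pos: [0.6328, -0.2388, 0.0146]
eef_rot: [0.766, 0.643, 0.0, 0.001]
force: [-0.2, 0.3, 0.7]
finger_gap: 0.0855
grip_force: 0.0
```

Call:
move_arm([
  {"rx":0,"ry":0,"rz":0,"dx":0,"dy":0,"dz":0.04,"gripper":0.1},
  {"rx":0,"ry":0,"rz":0,"dx":0,"dy":0,"dz":0,"gripper":0.2},
  {"rx":0,"ry":0,"rz":0,"dx":0,"dy":0,"dz":0,"gripper":0.3},
  {"rx":0,"ry":0,"rz":0,"dx":0,"dy":0,"dz":0,"gripper":0.5},
  {"rx":0,"ry":0,"rz":0,"dx":0,"dy":0,"dz":0,"gripper":1},
  {"rx":0,"ry":0,"rz":0,"dx":0,"dy":0,"dz":0,"gripper":1},
  {"rx":0,"ry":0,"rz":0,"dx":0,"dy":0,"dz":0,"gripper":1},
  {"rx":0,"ry":0,"rz":0,"dx":0,"dy":0,"dz":0,"gripper":1},
])

```text
t: 5.75
ee_pos: [0.6328, -0.2391, 0.0109]
eef_rot: [0.766, 0.643, 0.0, 0.001]
force: [-1.1, 0.6, 5.7]
finger_gap: 0.0578
grip_force: 64.2
```

Call:
move_arm([
  {"rx":0,"ry":0,"rz":0,"dx":0,"dy":0,"dz":-0.1,"gripper":1},
  {"rx":0,"ry":0,"rz":0,"dx":0,"dy":0,"dz":-0.2,"gripper":1},
  {"rx":0,"ry":0,"rz":0,"dx":0,"dy":0,"dz":-0.4,"gripper":1},
  {"rx":0,"ry":0,"rz":0,"dx":0,"dy":0,"dz":-0.4,"gripper":1},
  {"rx":0,"ry":0,"rz":0,"dx":0,"dy":0,"dz":-0.3,"gripper":1},
  {"rx":0,"ry":0,"rz":0,"dx":0.2,"dy":-0.13,"dz":0,"gripper":1},
  {"rx":0,"ry":0,"rz":0,"dx":0.331,"dy":-0.208,"dz":0,"gripper":1},
  {"rx":0,"ry":0,"rz":0,"dx":0.331,"dy":-0.208,"dz":0,"gripper":1},
  {"rx":0,"ry":0,"rz":0,"dx":0.331,"dy":-0.208,"dz":0,"gripper":1},
  {"rx":0,"ry":0,"rz":0,"dx":0.331,"dy":-0.208,"dz":0,"gripper":1},
  {"rx":0,"ry":0,"rz":0,"dx":0.331,"dy":-0.208,"dz":0,"gripper":1},
  {"rx":0,"ry":0,"rz":0,"dx":0.331,"dy":-0.208,"dz":0,"gripper":1},
  {"rx":0,"ry":0,"rz":-0.168,"dx":0,"dy":0,"dz":0,"gripper":1},
  {"rx":0,"ry":0,"rz":-0.167,"dx":0,"dy":0,"dz":0,"gripper":1},
  {"rx":0,"ry":0,"rz":0,"dx":0,"dy":0,"dz":0,"gripper":1},
  {"rx":0,"ry":0,"rz":0,"dx":0,"dy":0,"dz":0,"gripper":1},
  {"rx":0,"ry":0,"rz":0,"dx":0,"dy":0,"dz":0,"gripper":1},
])

```text
t: 7.45
ee_pos: [0.5342, 0.0003, 0.1493]
eef_rot: [0.71, 0.704, -0.0, -0.0]
force: [0.6, -0.6, -2.3]
finger_gap: 0.0579
grip_force: 64.8
```

```bash
python3 shot.py g;
```

```text
7.45 [5.34193071e-01 2.68870466e-04 1.49272152e-01] [[ 9.1e-03  1.0e+00 -5.0e-04]
 [ 1.0e+00 -9.1e-03  0.0e+00]
 [ 0.0e+00 -5.0e-04 -1.0e+00]]
```

View pics/g_wrist.png

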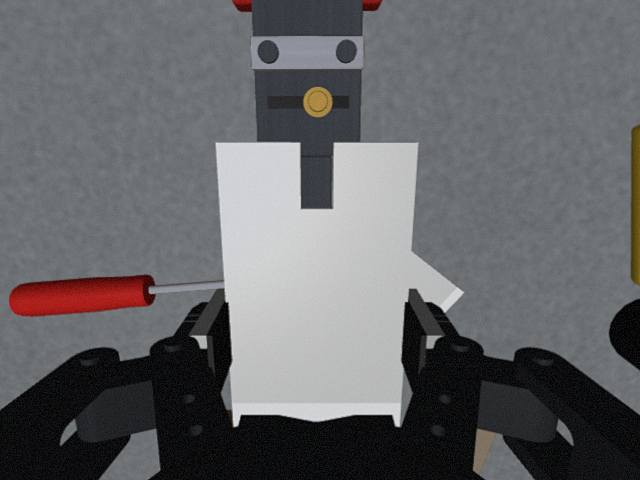

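The held blade is seen clearly. Rear corners are at (217,143) and (418,143), the notch runs between columns 301 and 333 with its bottom at row 209, the pin top is at (318,101), and the stop's front edge is at row 69 from (251) to (363).

```bash
python3 - <<'E'
from h import *
o,c=pickle.load(open("g.pkl","rb"))["wrist"]
g=c["color"].astype(int)
def edge(row,lo,hi,ax=0):
    l=(g[row,lo:hi] if ax==0 else g[lo:hi,row]).mean(1);d=np.diff(l);return lo+.5+np.abs(d).argmax()
p=np.load("scr.npy");u=np.array([np.cos(p[2]),np.sin(p[2])]);v=np.array([-u[1],u[0]])
def S(P): q=P[:,:2]-p[:2];return np.c_[q@u,q@v]*1e3
n=[(edge(r,290,312),r) for r in (150,170,190)]+[(edge(r,322,345),r) for r in (150,170,190)]
z=.1694
B=back(c,n,z,o);print("notch sides\n",S(B).round(2))
r=[(x,edge(x,125,155,1)) for x in (225,260,290,345,380,410)]
print("rear\n",S(back(c,r,z,o)).round(2))
s=[(edge(y,205,235),y) for y in (150,200,250)]+[(edge(y,395,430),y) for y in (150,200,240)]
print("sides\n",S(back(c,s,z,o)).round(2))
hsv=cv2.cvtColor(c["color"],cv2.COLOR_RGB2HSV);m=cv2.inRange(hsv,(10,120,90),(30,255,255));m[:80]=0;m[125:]=0;m[:,:295]=0;m[:,345:]=0
e=cv2.fitEllipse(max(cv2.findContours(m,0,1)[0],key=cv2.contourArea));print("pin",e,S(back(c,[e[0]],.123,o)).round(2))
st=[(x,edge(x,60,76,1)) for x in (258,285,310,330,355)];print("stop\n",S(back(c,st,.122,o)).round(2), [a[1] for a in st])
bd=[(edge(y,248,264),y) for y in (85,130)]+[(edge(y,353,368),y) for y in (85,130)];print("bed sides\n",S(back(c,bd,.115,o)).round(2))
print("tcp",S(o["ee_pos"][None]))
E
```

```text
notch sides
 [[-16.36   1.89]
 [-22.24   1.67]
 [-28.28   1.74]
 [-16.37  -7.88]
 [-22.25  -7.94]
 [-28.29  -7.69]]
rear
 [[-14.16  23.85]
 [-13.89  13.51]
 [-14.19   4.67]
 [-14.21 -11.55]
 [-14.22 -21.86]
 [-14.23 -30.71]]
sides
 [[-16.32  26.8 ]
 [-31.32  26.88]
 [-47.35  26.98]
 [-16.39 -33.06]
 [-31.39 -33.11]
 [-44.11 -32.97]]
pin ((317.342041015625, 101.5574722290039), (28.781368255615234, 29.193771362304688), 4.947158336639404) [[-0.21 -3.47]]
stop
 [[ 12.19  19.73]
 [ 12.17   9.17]
 [ 12.15  -0.61]
 [ 12.14  -8.43]
 [ 12.13 -18.2 ]] [np.float64(68.5), np.float64(68.5), np.float64(68.5), np.float64(68.5), np.float64(68.5)]
bed sides
 [[  6.75  22.36]
 [-11.17  22.26]
 [  6.68 -21.23]
 [-11.23 -21.29]]
tcp [[-77.33592384  -3.44923905]]
```

Blade and scraper are parallel within 0.2°. The notch centre is at y = -3.05 and the pin at -3.47, so I shift +0.4 mm along tool y. Lowering ahead of the pin to about 2 mm above the bed.

Call:
move_arm([
  {"rx":0,"ry":0,"rz":0,"dx":0.05,"dy":0.004,"dz":0.1,"gripper":1},
  {"rx":0,"ry":0,"rz":0,"dx":0,"dy":0,"dz":0.15,"gripper":1},
  {"rx":0,"ry":0,"rz":0,"dx":0,"dy":0,"dz":0.12,"gripper":1},
  {"rx":0,"ry":0,"rz":0,"dx":0,"dy":0,"dz":0.08,"gripper":1},
  {"rx":0,"ry":0,"rz":0,"dx":0,"dy":0,"dz":0.03,"gripper":1},
  {"rx":0,"ry":0,"rz":0,"dx":0,"dy":0,"dz":0,"gripper":1},
  {"rx":0,"ry":0,"rz":0,"dx":0,"dy":0,"dz":0,"gripper":1},
])

```text
t: 8.2
ee_pos: [0.5352, 0.0054, 0.1018]
eef_rot: [0.71, 0.704, 0.0, 0.0]
force: [-0.5, 0.6, -2.0]
finger_gap: 0.0577
grip_force: 64.8
```

```bash
cat > meas.py <<'E'
import sys
from shot import *
o,c=shot(sys.argv[1])["wrist"]
g=c["color"].astype(int);p=np.load("scr.npy");u=np.array([np.cos(p[2]),np.sin(p[2])]);v=np.array([-u[1],u[0]])
def S(P): q=P[:,:2]-p[:2];return np.c_[q@u,q@v]*1e3
z=o["ee_pos"][2]+.0201
def edge(line,lo,hi): return lo+.5+np.abs(np.diff(line[lo:hi].mean(1))).argmax()
R=[(x,edge(g[:,x],125,155)) for x in (230,250,380,405)]
N=[(edge(g[r],290,312),r) for r in (165,180,195)]+[(edge(g[r],322,345),r) for r in (165,180,195)]
R=S(back(c,R,z,o));N=S(back(c,N,z,o))
print("rear x",R[:,0].round(2),"yaw err deg",np.degrees(np.polyfit(R[:,1],R[:,0],1)[0]).round(2),"notch y",N[:3,1].mean().round(2),N[3:,1].mean().round(2),"mid",N[:,1].mean().round(2))
hsv=cv2.cvtColor(c["color"],cv2.COLOR_RGB2HSV);m=cv2.inRange(hsv,(10,120,90),(30,255,255));m[:60]=0;m[200:]=0;m[:,:285]=0;m[:,350:]=0
k=max(cv2.findContours(m,0,1)[0],key=cv2.contourArea)
e=cv2.minEnclosingCircle(k);print("pin",e,S(back(c,[e[0]],.123,o)).round(2))
print("tcp",S(o["ee_pos"][None]).round(2),o["ee_pos"][2],"f",o["force"].round(1),o["t"])
E
python3 meas.py i
```

```text
rear x [-9.01 -8.72 -9.   -9.  ] yaw err deg 0.14 notch y 0.93 -8.84 mid -3.96
pin ((315.0, 110.5), 20.500099182128906) [[-0.03 -3.57]]
tcp [[-72.15  -4.43]] 0.10177486055926352 f [-0.5  0.6 -2. ] 8.2
```

```bash
python3 -c "
import cv2
i=cv2.imread('pics/i_wrist.png');cv2.imwrite('pics/i2.png',cv2.resize(i[60:220,250:390],None,fx=4,fy=4,interpolation=cv2.INTER_CUBIC)[:600])"
```

```text
(no output)
```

View pics/i2.png

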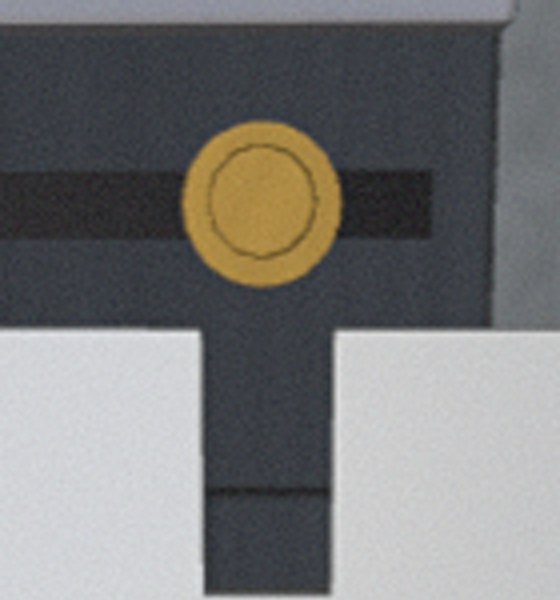

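The 8 mm inner circle is the pin (crop (262,201)) and the ring around it is its base. The notch middle (crop column 268) is about 0.4 mm to the right, so I correct by -0.4 mm in tool y and set the blade down gently.

Call:
move_arm([
  {"rx":0,"ry":0,"rz":0,"dx":0,"dy":-0.004,"dz":0.01,"gripper":1},
  {"rx":0,"ry":0,"rz":0,"dx":0,"dy":0,"dz":0.01,"gripper":1},
  {"rx":0,"ry":0,"rz":0,"dx":0,"dy":0,"dz":0.005,"gripper":1},
  {"rx":0,"ry":0,"rz":0,"dx":0,"dy":0,"dz":0.005,"gripper":1},
  {"rx":0,"ry":0,"rz":0,"dx":0,"dy":0,"dz":0,"gripper":1},
  {"rx":0,"ry":0,"rz":0,"dx":0,"dy":0,"dz":0,"gripper":1},
  {"rx":0,"ry":0,"rz":0,"dx":0,"dy":0,"dz":0,"gripper":1},
])

```text
t: 8.95
ee_pos: [0.5345, 0.0055, 0.0988]
eef_rot: [0.71, 0.704, 0.0, 0.0]
force: [-1.5, -0.5, 0.7]
finger_gap: 0.0581
grip_force: 65.1
```

```bash
python3 meas.py j
```

```text
rear x [-8.96 -8.96 -8.94 -8.94] yaw err deg -0.02 notch y 1.75 -8.12 mid -3.18
pin ((317.42864990234375, 110.38851928710938), 20.89480972290039) [[-0.04 -3.53]]
tcp [[-72.09  -3.7 ]] 0.09879889121178705 f [-1.5 -0.5  0.7] 8.95
```

Landed, with fz up by about 2.7 N. The notch is within 0.35 mm of the pin, so I start sliding.

Call:
move_arm([
  {"rx":0,"ry":0,"rz":0,"dx":0.02,"dy":0.003,"dz":0,"gripper":1},
  {"rx":0,"ry":0,"rz":0,"dx":0.02,"dy":0,"dz":0,"gripper":1},
  {"rx":0,"ry":0,"rz":0,"dx":0.02,"dy":0,"dz":0,"gripper":1},
  {"rx":0,"ry":0,"rz":0,"dx":0.02,"dy":0,"dz":0,"gripper":1},
  {"rx":0,"ry":0,"rz":0,"dx":0,"dy":0,"dz":0,"gripper":1},
  {"rx":0,"ry":0,"rz":0,"dx":0,"dy":0,"dz":0,"gripper":1},
])

```text
t: 9.6
ee_pos: [0.5353, 0.0137, 0.0988]
eef_rot: [0.71, 0.704, 0.001, 0.0]
force: [0.6, -1.5, 2.4]
finger_gap: 0.0583
grip_force: 65.1
```

```bash
python3 meas.py k
```

```text
rear x [-0.73 -0.74 -0.72 -0.72] yaw err deg -0.02 notch y 0.94 -8.83 mid -3.94
pin ((315.0, 138.8125), 20.212352752685547) [[ 0.45 -3.55]]
tcp [[-63.86  -4.43]] 0.09883883213438506 f [ 0.6 -1.5  2.4] 9.6
```

Call:
move_arm([
  {"rx":0,"ry":0,"rz":0,"dx":0.02,"dy":-0.003,"dz":0,"gripper":1},
  {"rx":0,"ry":0,"rz":0,"dx":0.02,"dy":0,"dz":0,"gripper":1},
  {"rx":0,"ry":0,"rz":0,"dx":0.02,"dy":0,"dz":0,"gripper":1},
  {"rx":0,"ry":0,"rz":0,"dx":0.02,"dy":0,"dz":0,"gripper":1},
  {"rx":0,"ry":0,"rz":0,"dx":0.02,"dy":0,"dz":0,"gripper":1},
  {"rx":0,"ry":0,"rz":0,"dx":0,"dy":0,"dz":0,"gripper":1},
  {"rx":0,"ry":0,"rz":0,"dx":0,"dy":0,"dz":0,"gripper":1},
])

```text
t: 10.35
ee_pos: [0.5348, 0.0237, 0.0988]
eef_rot: [0.71, 0.704, 0.0, 0.0]
force: [-0.8, -2.1, 5.5]
finger_gap: 0.0581
grip_force: 65.4
```

```bash
sed -i 's/g\[:,x\],125,155/g[:,x],110,155/' meas.py; python3 meas.py l
```

```text
rear x [9.24 9.24 9.26 9.26] yaw err deg -0.02 notch y 1.51 -8.46 mid -3.48
pin ((316.7201843261719, 171.90826416015625), 19.501564025878906) [[ 1.08 -3.49]]
tcp [[-53.88  -3.85]] 0.09878808870163111 f [-0.8 -2.1  5.5] 10.35
```

Call:
move_arm([
  {"rx":0,"ry":0,"rz":0,"dx":0.01,"dy":0,"dz":0,"gripper":1},
  {"rx":0,"ry":0,"rz":0,"dx":0.01,"dy":0,"dz":0,"gripper":1},
  {"rx":0,"ry":0,"rz":0,"dx":0.005,"dy":0,"dz":0,"gripper":1},
  {"rx":0,"ry":0,"rz":0,"dx":0,"dy":0,"dz":0,"gripper":1},
  {"rx":0,"ry":0,"rz":0,"dx":0,"dy":0,"dz":0,"gripper":1},
])

```text
t: 10.9
ee_pos: [0.5349, 0.0257, 0.0988]
eef_rot: [0.71, 0.705, -0.0, 0.0]
force: [-0.2, -3.7, 5.1]
finger_gap: 0.0581
grip_force: 65.4
```

Call:
move_arm([
  {"rx":0,"ry":0,"rz":0,"dx":0.005,"dy":0,"dz":0,"gripper":1},
  {"rx":0,"ry":0,"rz":0,"dx":0,"dy":0,"dz":0,"gripper":1},
])

```text
t: 11.1
ee_pos: [0.5349, 0.0261, 0.0988]
eef_rot: [0.71, 0.704, -0.0, 0.0]
force: [0.4, -4.4, 5.1]
finger_gap: 0.0581
grip_force: 65.4
```

Call:
move_arm([
  {"rx":0,"ry":0,"rz":0,"dx":0.005,"dy":0,"dz":0,"gripper":1},
  {"rx":0,"ry":0,"rz":0,"dx":0,"dy":0,"dz":0,"gripper":1},
])

```text
t: 11.3
ee_pos: [0.5349, 0.0265, 0.0988]
eef_rot: [0.71, 0.705, -0.0, 0.001]
force: [-0.5, -4.6, 4.4]
finger_gap: 0.0581
grip_force: 65.4
```

Call:
move_arm([
  {"rx":0,"ry":0,"rz":0,"dx":0.005,"dy":0,"dz":0,"gripper":1},
  {"rx":0,"ry":0,"rz":0,"dx":0,"dy":0,"dz":0,"gripper":1},
  {"rx":0,"ry":0,"rz":0,"dx":0,"dy":0,"dz":0,"gripper":1},
])

```text
t: 11.6
ee_pos: [0.5349, 0.0265, 0.0988]
eef_rot: [0.71, 0.705, -0.0, 0.001]
force: [-0.4, -5.5, 3.8]
finger_gap: 0.0581
grip_force: 65.4
```

```bash
sed -i 's/g\[:,x\],110,155/g[:,x],80,130/' meas.py; python3 meas.py m;  python3 -c "
import cv2
i=cv2.imread('pics/m_wrist.png');cv2.imwrite('pics/m2.png',cv2.resize(i[60:240,215:415],None,fx=3,fy=3,interpolation=cv2.INTER_CUBIC)[:600])"
```

```text
rear x [24.1  22.19 17.49 18.34] yaw err deg 6.72 notch y 1.43 -8.53 mid -3.55
pin ((316.5, 180.98648071289062), 19.150474548339844) [[ 1.29 -3.5 ]]
tcp [[-51.1   -3.94]] 0.09880056668881503 f [-0.4 -5.5  3.8] 11.6
```

View pics/m2.png

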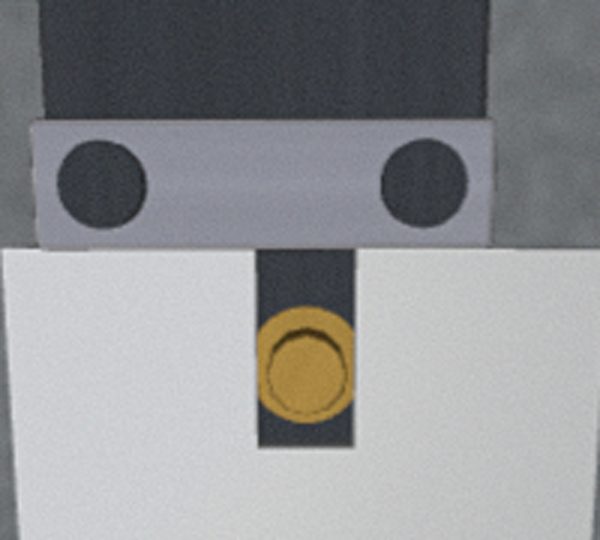

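The blade's rear edge meets the stop at crop row 248 across its whole width, and the pin sits centred in the notch. Force is rising with no further motion, so I give one small seating push and then release.

Call:
move_arm([
  {"rx":0,"ry":0,"rz":0,"dx":0.006,"dy":0,"dz":0,"gripper":1},
  {"rx":0,"ry":0,"rz":0,"dx":0,"dy":0,"dz":0,"gripper":1},
  {"rx":0,"ry":0,"rz":0,"dx":0,"dy":0,"dz":0,"gripper":1},
])

```text
t: 11.95
ee_pos: [0.5349, 0.0265, 0.0988]
eef_rot: [0.71, 0.705, -0.001, 0.001]
force: [-0.7, -7.3, 5.0]
finger_gap: 0.058
grip_force: 65.4
```

Call:
move_arm([
  {"rx":0,"ry":0,"rz":0,"dx":0,"dy":0,"dz":0,"gripper":0.3},
  {"rx":0,"ry":0,"rz":0,"dx":0,"dy":0,"dz":0,"gripper":0.1},
  {"rx":0,"ry":0,"rz":0,"dx":0,"dy":0,"dz":0,"gripper":0},
  {"rx":0,"ry":0,"rz":0,"dx":0,"dy":0,"dz":0,"gripper":0},
  {"rx":0,"ry":0,"rz":0,"dx":0,"dy":0,"dz":0,"gripper":0},
])

```text
t: 12.45
ee_pos: [0.5339, 0.0287, 0.0979]
eef_rot: [0.71, 0.705, -0.0, -0.001]
force: [0.6, 0.0, 1.0]
finger_gap: 0.0854
grip_force: 0.0
```

Released with the force near zero. Now up, closing the fingers, and over behind the lever bar.

Call:
move_arm([
  {"rx":0,"ry":0,"rz":0,"dx":0,"dy":0,"dz":-0.1,"gripper":0},
  {"rx":0,"ry":0,"rz":0,"dx":0,"dy":0,"dz":-0.4,"gripper":0},
  {"rx":0,"ry":0,"rz":0,"dx":0,"dy":0,"dz":-0.5,"gripper":0},
  {"rx":0,"ry":0,"rz":0,"dx":0,"dy":0,"dz":-0.5,"gripper":0.5},
  {"rx":0,"ry":0,"rz":0,"dx":0,"dy":0,"dz":-0.5,"gripper":1},
  {"rx":0,"ry":0,"rz":0,"dx":0,"dy":0,"dz":0,"gripper":1},
  {"rx":0,"ry":0,"rz":0,"dx":0,"dy":0,"dz":0,"gripper":1},
])

```text
t: 13.15
ee_pos: [0.5357, 0.0282, 0.3016]
eef_rot: [0.71, 0.704, 0.002, 0.002]
force: [0.5, -0.4, -0.7]
finger_gap: 0.0282
grip_force: 0.0
```

```bash
python3 shot.py n; python3 -c "
import cv2
i=cv2.imread('pics/n_wrist.png');cv2.imwrite('pics/n2.png',cv2.resize(i[0:300,160:480],None,fx=2,fy=2,interpolation=cv2.INTER_CUBIC))"
```

```text
13.15 [0.53574461 0.02819041 0.30157884] [[ 7.4e-03  1.0e+00  5.5e-03]
 [ 1.0e+00 -7.4e-03 -2.0e-04]
 [-2.0e-04  5.5e-03 -1.0e+00]]
```

View pics/n2.png

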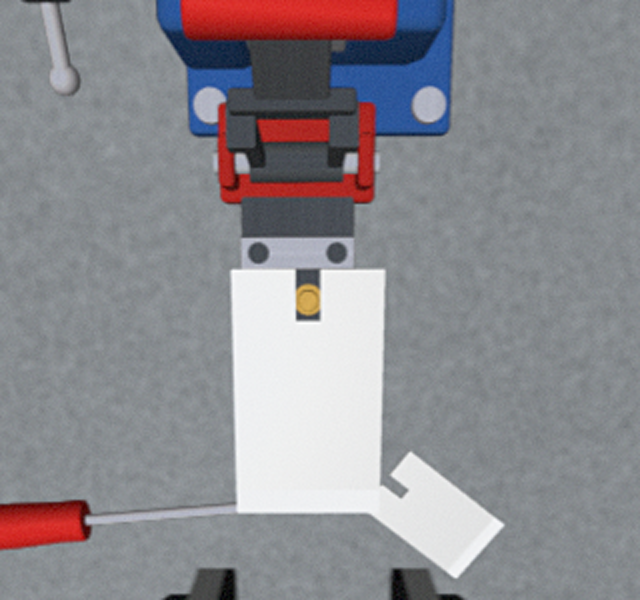

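The blade stayed home and square after release (rear edge at crop row 269, flush with the stop; pin in the notch). Now going behind the bar, which is at scraper x ≈ 73, z ≈ 234.

Call:
move_arm([
  {"rx":0,"ry":0,"rz":0,"dx":0.4,"dy":-0.03,"dz":0,"gripper":1},
  {"rx":0,"ry":0,"rz":0,"dx":0.45,"dy":0,"dz":0,"gripper":1},
  {"rx":0,"ry":0,"rz":0,"dx":0.45,"dy":0,"dz":0,"gripper":1},
  {"rx":0,"ry":0,"rz":0,"dx":0.3,"dy":0,"dz":0,"gripper":1},
  {"rx":0,"ry":0,"rz":0,"dx":0,"dy":0,"dz":0,"gripper":1},
  {"rx":0,"ry":0,"rz":0,"dx":0,"dy":0,"dz":0.4,"gripper":1},
  {"rx":0,"ry":0,"rz":0,"dx":0,"dy":0,"dz":0.34,"gripper":1},
  {"rx":0,"ry":0,"rz":0,"dx":0,"dy":0,"dz":0,"gripper":1},
  {"rx":0,"ry":0,"rz":0,"dx":0,"dy":0,"dz":0,"gripper":1},
])

```text
t: 14.1
ee_pos: [0.5315, 0.1872, 0.2228]
eef_rot: [0.71, 0.704, -0.002, -0.001]
force: [0.5, 0.4, 1.5]
finger_gap: -0.0001
grip_force: 0.0
```

Call:
move_arm([
  {"rx":0,"ry":0,"rz":0,"dx":-0.12,"dy":0,"dz":0,"gripper":1},
  {"rx":0,"ry":0,"rz":0,"dx":-0.12,"dy":0,"dz":0,"gripper":1},
  {"rx":0,"ry":0,"rz":0,"dx":-0.12,"dy":0,"dz":0,"gripper":1},
  {"rx":0,"ry":0,"rz":0,"dx":-0.12,"dy":0,"dz":0,"gripper":1},
  {"rx":0,"ry":0,"rz":0,"dx":-0.12,"dy":0,"dz":0,"gripper":1},
  {"rx":0,"ry":0,"rz":0,"dx":-0.12,"dy":0,"dz":0,"gripper":1},
  {"rx":0,"ry":0,"rz":0,"dx":-0.12,"dy":0,"dz":0,"gripper":1},
  {"rx":0,"ry":0,"rz":0,"dx":0,"dy":0,"dz":0,"gripper":1},
])

```text
t: 14.9
ee_pos: [0.5316, 0.1022, 0.2239]
eef_rot: [0.71, 0.704, -0.001, -0.0]
force: [0.4, -0.1, 0.2]
finger_gap: 0.0002
grip_force: 0.0
```

Call:
move_arm([
  {"rx":0,"ry":0,"rz":0,"dx":0,"dy":0,"dz":-0.2,"gripper":1},
  {"rx":0,"ry":0,"rz":0,"dx":0,"dy":0,"dz":0,"gripper":1},
  {"rx":0,"ry":0,"rz":0,"dx":-0.2,"dy":0,"dz":0,"gripper":1},
  {"rx":0,"ry":0,"rz":0,"dx":0,"dy":0,"dz":0,"gripper":1},
  {"rx":0,"ry":0,"rz":0,"dx":-0.03,"dy":0,"dz":0.14,"gripper":1},
  {"rx":0,"ry":0,"rz":0,"dx":-0.14,"dy":0,"dz":0.11,"gripper":1},
  {"rx":0,"ry":0,"rz":0,"dx":-0.08,"dy":0,"dz":0.07,"gripper":1},
  {"rx":0,"ry":0,"rz":0,"dx":-0.07,"dy":0,"dz":0.08,"gripper":1},
  {"rx":0,"ry":0,"rz":0,"dx":-0.06,"dy":0,"dz":0.09,"gripper":1},
  {"rx":0,"ry":0,"rz":0,"dx":0,"dy":0,"dz":0,"gripper":1},
])

```text
t: 15.9
ee_pos: [0.5314, 0.0453, 0.1942]
eef_rot: [0.71, 0.704, -0.001, -0.0]
force: [0.0, -0.8, 1.6]
finger_gap: -0.0
grip_force: 0.9
```

```bash
python3 - <<'E'
from shot import *
r=shot("q",("side","wrist"));o=r["side"][0];print(o["ee_pos"],o["force"])
a=cv2.resize(r["side"][1]["color"][200:330,230:390],(640,520),interpolation=cv2.INTER_CUBIC)
cv2.imwrite("pics/q2.png",a[:,:,::-1])
E
```

```text
[0.53140871 0.04533647 0.19416622] [ 1.30654824e-03 -7.86097245e-01  1.57495834e+00]
```

View pics/q2.png

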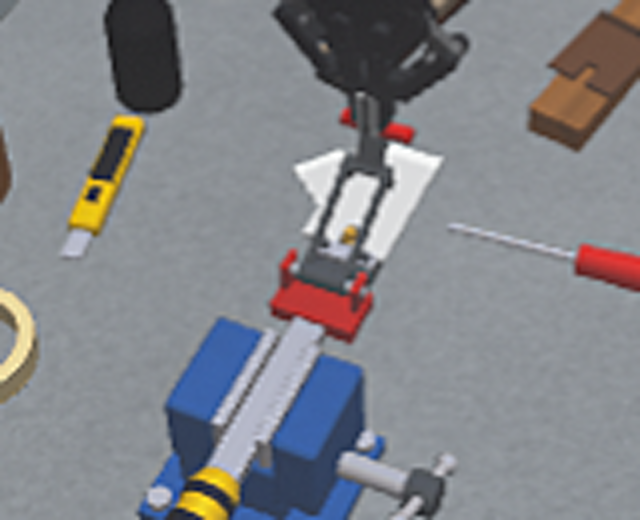

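The fingertips are on the red bar (crop (375,125)) and the lever is following. I continue down the arc.

Call:
move_arm([
  {"rx":0,"ry":0,"rz":0,"dx":-0.06,"dy":0,"dz":0.08,"gripper":1},
  {"rx":0,"ry":0,"rz":0,"dx":-0.05,"dy":0,"dz":0.1,"gripper":1},
  {"rx":0,"ry":0,"rz":0,"dx":-0.03,"dy":0,"dz":0.1,"gripper":1},
  {"rx":0,"ry":0,"rz":0,"dx":-0.03,"dy":0,"dz":0.09,"gripper":1},
  {"rx":0,"ry":0,"rz":0,"dx":-0.02,"dy":0,"dz":0.06,"gripper":1},
  {"rx":0,"ry":0,"rz":0,"dx":0,"dy":0,"dz":0,"gripper":1},
  {"rx":0,"ry":0,"rz":0,"dx":0,"dy":0,"dz":0,"gripper":1},
])

```text
t: 16.7
ee_pos: [0.531, 0.0272, 0.1519]
eef_rot: [0.71, 0.704, -0.0, -0.001]
force: [0.2, 0.6, 0.1]
finger_gap: -0.0001
grip_force: 0.0
```

Call:
move_arm([
  {"rx":0,"ry":0,"rz":0,"dx":0,"dy":0,"dz":0.02,"gripper":1},
  {"rx":0,"ry":0,"rz":0,"dx":0,"dy":0,"dz":0,"gripper":1},
  {"rx":0,"ry":0,"rz":0,"dx":0,"dy":0,"dz":0,"gripper":1},
])

```text
t: 17.0
ee_pos: [0.5316, 0.0272, 0.1507]
eef_rot: [0.71, 0.705, 0.0, 0.0]
force: [-0.2, 0.5, 0.6]
finger_gap: -0.0001
grip_force: 0.0
```

Call:
move_arm([
  {"rx":0,"ry":0,"rz":0,"dx":0,"dy":0,"dz":0.02,"gripper":1},
  {"rx":0,"ry":0,"rz":0,"dx":0,"dy":0,"dz":0.02,"gripper":1},
  {"rx":0,"ry":0,"rz":0,"dx":0,"dy":0,"dz":0,"gripper":1},
  {"rx":0,"ry":0,"rz":0,"dx":0,"dy":0,"dz":0,"gripper":1},
])

```text
t: 17.4
ee_pos: [0.5322, 0.0272, 0.1497]
eef_rot: [0.71, 0.705, 0.0, 0.0]
force: [-5.5, 0.2, 13.4]
finger_gap: -0.0002
grip_force: 6.6
```

Call:
move_arm([
  {"rx":0,"ry":0,"rz":0,"dx":0,"dy":0,"dz":0.025,"gripper":1},
  {"rx":0,"ry":0,"rz":0,"dx":0,"dy":0,"dz":0,"gripper":1},
  {"rx":0,"ry":0,"rz":0,"dx":0,"dy":0,"dz":0,"gripper":1},
  {"rx":0,"ry":0,"rz":0,"dx":0,"dy":0,"dz":0,"gripper":1},
])

```text
t: 17.8
ee_pos: [0.5323, 0.0272, 0.1494]
eef_rot: [0.71, 0.705, 0.0, 0.0]
force: [-11.3, 0.5, 23.1]
finger_gap: -0.0003
grip_force: 11.6
```

Call:
move_arm([
  {"rx":0,"ry":0,"rz":0,"dx":0,"dy":0,"dz":-0.05,"gripper":1},
  {"rx":0,"ry":0,"rz":0,"dx":0,"dy":0,"dz":-0.2,"gripper":1},
  {"rx":0,"ry":0,"rz":0,"dx":0,"dy":0,"dz":-0.5,"gripper":1},
  {"rx":0,"ry":0,"rz":0,"dx":0,"dy":0,"dz":-0.5,"gripper":1},
  {"rx":0,"ry":0,"rz":0,"dx":-0.4,"dy":0,"dz":-0.3,"gripper":1},
  {"rx":0,"ry":0,"rz":0,"dx":0,"dy":0,"dz":0,"gripper":1},
  {"rx":0,"ry":0,"rz":0,"dx":0,"dy":0,"dz":0,"gripper":1},
])

```text
t: 18.5
ee_pos: [0.5317, -0.0133, 0.2997]
eef_rot: [0.71, 0.704, 0.001, 0.001]
force: [-0.6, -0.5, -0.4]
finger_gap: -0.0
grip_force: 0.0
```

```bash
python3 - <<'E'
from shot import *
r=shot("z",("wrist","side"));o,c=r["wrist"]
p=np.load("scr.npy");u=np.array([np.cos(p[2]),np.sin(p[2])]);v=np.array([-u[1],u[0]])
for y in (25,-25):
    q=p[:2]+(-.055)*u+y/1e3*v;print("bar end expected px",proj(c,[[*q,.144]],o)[0])
q=p[:2]+.012*u;
print("stop line px",[proj(c,[[*(q+y/1e3*v),.119]],o)[0].round(1) for y in(22,-22)], "offset crop 120,0 x1.5")
a=cv2.resize(c["color"][0:400,120:520],(600,600),interpolation=cv2.INTER_CUBIC)
cv2.imwrite("pics/z2.png",a[:,:,::-1])
E
```

```text
bar end expected px [281.04668329 170.90290112]
bar end expected px [349.32569906 170.79994009]
stop line px [array([285.7,  77.2]), array([344.4,  77.1])] offset crop 120,0 x1.5
```

View pics/z2.png

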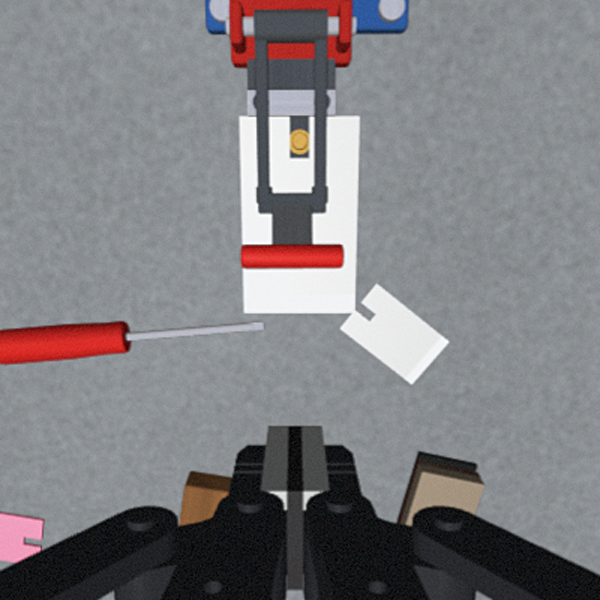

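The blade is home: its rear edge is at crop row 116, as predicted for the stop, and the pin is in the notch. The lever is down, with its bar at crop (241–343, 257) against a predicted (241–344, 256). The gripper is clear, so I'm handing in.

```bash
python3 -c "
from rig import manip
print(manip.sign_off())"
```

```text
the job is handed in; nothing more can be done
None
```

The job is handed in at about 18.6 s: the fresh blade is square and home against the stop with the pin in its notch, the clamp lever is pressed fully down, and the gripper is clear of everything; the sign-off gave no verdict.

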